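# Open the dust extractor's filter box

## Task

Open the grey filter box on the leather bench: press the orange snap tab all the way in, where it stays, then push the released blue lid along its runners, off its seat over the filter, until it is up against the end stop. Only press and push: do not pick up the lid or tip it, and leave the tools, bins and tin on the bench where they are. Finish with the hand clear of everything.

Things in the scene. Friction and masses are not known exactly. Their poses are not given: they have to be found in the camera images.
- filter_box: grey filter box fixed to the bench, 300 x 150 mm, deck 70 mm high. Origin: centre of its underside on the bench, z up; its +x is the way the lid slides off. Two steel runners along x (tops at 75 mm) carry the lid between dark side guides (y = 52 to 63 mm on both sides, tops at 86 mm). A black hose port, 48 mm wide, stands 30 mm out of the +x end
- seat (a point): centre of the lid's seat, level with the runners (75 mm), box x = -80 mm, over the filter opening (80 x 70 mm in the deck). At the seat a back stop (box x = -142 to -132 mm, top 80 mm) and two dark lips (box x = -142 to -50 mm, from y = +-46 mm outwards, top 90 mm); the lips overhang the lid's side edges and keep it from being lifted
- end_stop (a point): middle of the end stop's face, box x = +116 mm, level with the runners (75 mm); the stop's top is at 86 mm. From the tab to here the runners form an open parking shelf without lips; against the stop the lid's centre is at box x = +66 mm
- filter_lid: blue plastic filter lid: a 100 x 100 mm plate 8 mm thick, about 0.15 kg, loose on the runners. Origin: centre of the plate's underside, axes as the box's; it starts on the seat (box x about -80 mm). While the tab is out, the tab blocks its front edge after about 4 mm; with the tab fully in, the lid passes over it and slides with little friction (1 to 2 N)
- lid_rib (a point): middle of the top edge of the lid's push rib: an upright white rib across the middle of the lid, along its y, 60 mm long, 8 mm thick in x, standing 16 mm above the plate's top; this point is 24 mm above the lid's underside. Push against its -x face
- tab_top (a point): centre of the orange snap tab's flat top, 40 mm (box x) x 28 mm (box y), in front of the seated lid, at x = -6 mm, y = 0 in the box's frame; 88 mm above the bench when out, 72.5 mm when fully in. Its nearest edge is 4 mm from the seated lid's front edge
- snap_tab (a joint): how far the snap tab is pressed down (m): 0 out, 0.0155 fully in (hard stop). It takes about 4 N to move and stays where it is left; the lid is released from about 0.013
- mallet: rawhide mallet lying on the slab: head 52 mm diameter x 85 mm, wooden handle, 240 mm in all. Leave alone
- awl: awl lying on the slab: flat-sided dark wood handle 90 x 22 x 18 mm, thin steel point, 147 mm in all. Leave alone
- blue_bin: blue open bin with tools, 160 x 120 x 75 mm, contents up to 110 mm high. Leave alone
- red_bin: red open bin with tools, same size as the blue one. Leave alone
- strap_punch: black steel strap-end punch lying on the bench beside the filter box, 115 x 32 x 22 mm. Leave alone
- rivet_tin: small rivet tin, 44 mm diameter, 45 mm high, standing on the bench beside the filter box. Leave alone
Mind the look-alikes: they are no part of the job. There is more than one size of the filter_lid; the one meant has the size given above.

How it is judged:
By the outcome, as a careful person would: the job done as asked, in the order asked, and still so for the second after the job is handed in, with the robot touching nothing.
It also fails if it takes over 38 s, if anything falls off the work surface, if the arm or the gripper's body presses on something with over 40 N, if the wrist force passes 120 N, or if a joint passes its speed limit or range.

## Robot

A 7-joint arm with a two-finger parallel gripper is mounted at the origin on the work surface. World frame = base frame: x ahead of the robot, y to its left, z up, the work surface at z = 0. Lengths are in m, angles in rad, forces in N, time in s.
With the tool pointing down it reaches from about 0.4 to 0.85 m from the base axis. Payload 4.5 kg.
Tool frame: the origin (TCP) lies between the finger pads; the fingertips stand 17 mm ahead of it and the grasp point (between the pads) lies 2 mm behind it; z points along the fingers, y is the line along which they close (so a half turn about z gives the same grasp; the last joint's range is limited). The gripper opens to 85 mm and grips with 20 to 120 N. Pads are 22 mm wide; open, the fingers measure 114 mm over their backs; the gripper's body (76 mm by 85 mm) begins 54 mm behind the grasp point. The pads swing forward as they close: fully open they stand 13 mm farther back than shut.
Start: joints at [1.355, 0.689, -0.195, 1.565, 0.157, 0.902, -0.215], TCP at [0.155, -0.606, 0.248] pointing down, gripper open.
Joint ranges: [-3.01, 3.01], [-0.46, 2.08], [-1.47, 1.51], [0.13, 2.56], [-1, 4.14], [0.04, 2.09], [-2.66, 2.66]. Speed limits (rad/s): [2.57, 2.57, 3.14, 3.14, 3.14, 3.14, 3.14].

## Interface

Orientations are given as a rotation vector (axis times angle).
In Python, from cell import r gives the robot as it stands.
- The arm moves only by the tool move_arm, never from a script. Its argument "increments" is a list that holds one entry, the list of rows, each a list of 4 numbers: the shift along the tool's x, y, z in units of 25 mm (1.0 is 25 mm), then the turn about the tool's z in units of 5 degrees (1.0 is 5 degrees). In form: [[[dx, dy, dz, roll], ...]]. A call has 1 to 8 rows; each row shifts and turns the commanded pose from where the row before left it, along the tool's axes as they then stand; what a row does not reach is not made up. A row lasts 1/8 s, in which the tool goes at most 62.5 mm and 10.7 degrees, less where a joint would pass 70% of its speed; a pose out of reach is approached as far as the arm can. A call is refused whole if a number of a shift passes 1 or a number of a turn 1, either way. A call with a gripper value outside its range is refused whole. "fingers" is the closure, from 0 (fully open) to 1 (shut), set as the call begins (left out, the last holds). The fingers move at their own pace and stop on an object; "force" is the grip in N (left out, the last holds). Time passes only in rows, so rows that do not move let the fingers close. It gives the time, the measured TCP pose, the force, the opening and the grip force at its end, in the units of the state.
- r.observe(): the state, without advancing time (a new reading comes with each control period).
- r.camera(name): name is "side" or "top"; returns (picture, depth): 480x640x3 uint8, red, green, blue; 480x640 float32, m along the optical axis (not along the pixel's ray), 0 where there is no reading.
- r.get_calibration(name): a dict with "mtx" (3x3 intrinsics, pixels), "position" and "orientation" of the camera in the world. Camera axes: x right, y up, looking along -z (the intrinsics and any distortion apply to the point x, -y, -z); pixel columns grow to the right and rows downward; lengths in m; the calibration is good to about 2 mm. A picture is of the moment at which its call begins. get_calibration takes no time and is no camera call.
- r.sign_off(): hands the job in; it is judged then, once.
Trained networks look in the newest picture that a camera, given by its name, has taken for a name from the list of things; names that differ only in an ending like _2 or _b are one class to them, and where a whole thing is asked for, a point or a joint stands for the part that bears it (a point fixed in the world has none). Each returns a list of dicts, best first, with "conf" (0 to 1); they miss things now and then, are a little off and sometimes report something else, mostly with a low value. They report only what shows in the picture. A call takes as long as a camera call. They do not tell look-alikes from the thing itself.
- r.search_frame(camera, name): "at" ([x, y, z] in m, in world coordinates, good to about 4 mm: the middle of the surface that is visible of it).
- r.mark_of(camera, name): "at" ([x, y, z] in m, in world coordinates, good to about 4 mm: a listed point, or the origin of a listed thing).
The state is a dict: "time": time; "qpos": joint angles; "qd": joint speeds; "joint_torque": joint torques, N m; "ee_pos": TCP position; "tcp_rot": TCP orientation; "wrist_force": force on the tool from outside, world axes, zero at the start; "ft_torque": the same for the moment, N m; "finger_gap": finger opening in m; "finger_force": force on a finger pad.
Only numpy, scipy, OpenCV 4.12 (cv2) and the standard library are available. Lean on these libraries where they do the work, as an engineer would, in place of code of your own. Each camera call takes 0.05 s, during which the arm holds its last target. There are 200 camera calls.

## Working session

There is one attempt and no reset: what is moved stays moved. The work goes in short steps, Python scripts to look and compute and a tool call to move; the robot and the scene stay as the last step left them, time stands still between calls to the robot, and variables do not carry over. Pictures are saved under pics/ and viewed, at most 10 in all, crops included, and the job is handed in when it is done.

Besides the shell and the picture viewer there is one more tool, called after "Emit:" as name([rows], argument=value, ...), one row to a line, values as JSON. move_arm: Moves the arm, as the interface text tells. Its arguments: {"type":"object","properties":{"increments":{"type":"array","items":{"type":"array","items":{"type":"array","items":{"type":"number"}}}},"fingers":{"type":"number"},"force":{"type":"number"}},"required":["increments"]}

```bash
mkdir -p pics; cat > h.py <<'E'
import numpy as np, cv2
from cell import r
from scipy.spatial.transform import Rotation as R
E
python3 - <<'E'
from h import *
s=r.observe();print(s['time'],s['ee_pos'],s['tcp_rot'],s['finger_gap'])
for c in ('top','side'):
    p,d=r.camera(c);cv2.imwrite(f'pics/{c}0.png',p[:,:,::-1]);np.savez(f'pics/{c}0.npz',p=p,d=d)
    k=r.get_calibration(c);print(c,k)
    for n in ('filter_box','filter_lid','lid_rib','tab_top','seat','end_stop'):
        print(n,[(np.round(o['at'],3).tolist(),round(o['conf'],2)) for o in r.mark_of(c,n)][:4])
E
```

```text
0.0 [ 0.15433469 -0.60499388  0.24747481] [-3.11528260e+00 -3.91314844e-01  5.53230809e-04] 0.08553569129237008
top {'mtx': array([[532.45245314,   0.        , 322.80281456],
       [  0.        , 532.45245314, 226.68611354],
       [  0.        ,   0.        ,   1.        ]]), 'position': array([ 0.29074458, -0.03685016,  1.2717111 ]), 'orientation': array([ 0.15682148, -0.15157968, -1.59361643])}
filter_box [([0.537, -0.066, -0.001], 0.61)]
filter_lid [([0.715, -0.311, 0.0], 0.97), ([0.314, -0.236, 0.0], 0.83), ([0.56, -0.141, 0.074], 0.79)]
lid_rib [([0.716, -0.308, 0.015], 0.92), ([0.312, -0.237, 0.015], 0.74), ([0.562, -0.138, 0.095], 0.64)]
tab_top [([0.536, -0.071, 0.087], 0.72)]
seat [([0.538, -0.066, -0.005], 0.5)]
end_stop [([0.497, 0.043, 0.073], 0.58), ([0.417, 0.455, 0.005], 0.37)]
side {'mtx': array([[623.3981934 ,   0.        , 325.4127965 ],
       [  0.        , 623.3981934 , 230.45980473],
       [  0.        ,   0.        ,   1.        ]]), 'position': array([ 0.30840737, -1.30132867,  0.89059507]), 'orientation': array([ 1.01503492, -0.08898922, -0.15612652])}
filter_box [([0.536, -0.065, -0.001], 0.67), ([0.565, -0.516, 0.038], 0.22)]
filter_lid [([0.711, -0.309, 0.0], 0.94), ([0.564, -0.142, 0.075], 0.82), ([0.311, -0.241, 0.0], 0.56), ([0.561, -0.142, 0.074], 0.18)]
lid_rib [([0.315, -0.238, 0.015], 0.89), ([0.565, -0.146, 0.099], 0.82), ([0.716, -0.306, 0.017], 0.8)]
tab_top [([0.54, -0.071, 0.088], 0.59), ([0.449, -0.459, 0.038], 0.55)]
seat [([0.559, -0.14, 0.073], 0.6)]
end_stop [([0.499, 0.042, 0.076], 0.61)]
```

View pics/top0.png

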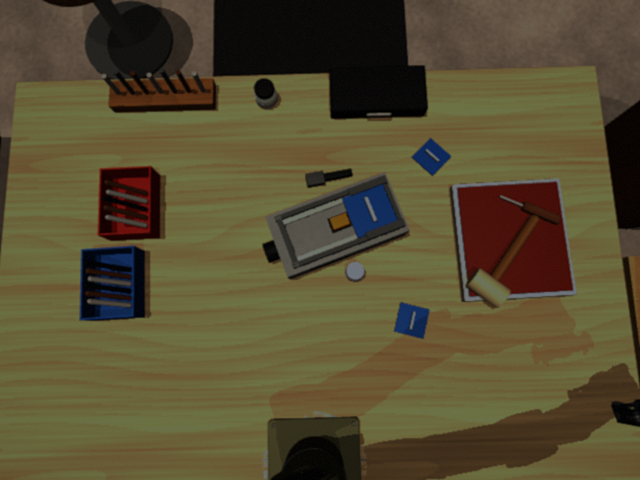

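View pics/side0.png

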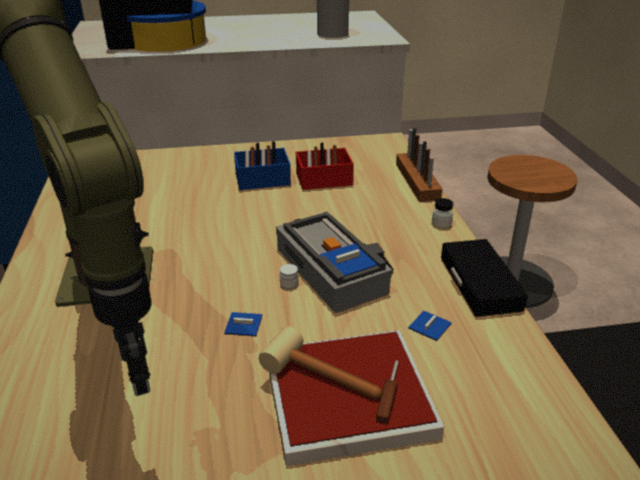

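The top picture shows three blue lids: the one on the grey box at about (370,208), and two loose ones on the bench at (432,156) and (411,320). The one on the box fits: it is larger and sits on runners with the orange tab at (340,221) in front of it. I'll confirm that with a crop and fit the box axis.

```bash
python3 - <<'E'
from h import *
z=np.load('pics/top0.npz');p,d=z['p'],z['d'];k=r.get_calibration('top')
v,u=np.mgrid[:480,:640];K=k['mtx']
c=np.stack([(u-K[0,2])/K[0,0]*d,-(v-K[1,2])/K[1,1]*d,-d],-1)
W=c@R.from_rotvec(k['orientation']).as_matrix().T+k['position']
cv2.imwrite('pics/crop.png',cv2.resize(p[130:360,250:470,::-1],None,fx=2.6,fy=2.6,interpolation=cv2.INTER_CUBIC))
hsv=cv2.cvtColor(p,cv2.COLOR_RGB2HSV)
roi=(u>255)&(u<420)&(v>165)&(v<285)
box=roi&(W[...,2]>.06)&(d>0)
def fit(m,n):
    xy=W[m][:,:2].astype(np.float32);rc=cv2.minAreaRect(xy);print(n,m.sum(),np.round(rc[0],4),np.round(rc[1],4),round(rc[2],2),'z',np.round(np.median(W[m][:,2]),4))
fit(box&(u>283),'box')
blue=(hsv[...,0]>100)&(hsv[...,0]<125)&(hsv[...,1]>120)&(hsv[...,2]>60)
fit(blue&box,'lid');
for a,b,c_,e in ((410,455,135,178),(390,432,300,342)): fit(blue&(u>a)&(u<b)&(v>c_)&(v<e),'decoy')
fit((hsv[...,0]>8)&(hsv[...,0]<22)&(hsv[...,1]>180)&box,'tab')
wh=box&(hsv[...,1]<60)&(hsv[...,2]>120)&(u>360)&(u<382)&(v>193)&(v<224);fit(wh,'rib')
s=r.observe();print(R.from_rotvec(s['tcp_rot']).as_matrix().round(3),s['wrist_force'])
E
```

```text
box 7787 [ 0.5371 -0.0683] [0.1515 0.3004] 19.32 z 0.0772
lid 1585 [ 0.5629 -0.1449] [0.1003 0.1017] 19.37 z 0.0838
decoy 639 [ 0.5273 -0.1701] [0.074 0.538] 52.79 z 0.0064
decoy 778 [ 0.3197 -0.1576] [0.2363 0.0766] 85.51 z 0.0065
tab 239 [ 0.5381 -0.0757] [0.0292 0.0443] 22.11 z 0.0879
rib 18 [ 0.5631 -0.1442] [0.0494 0.0019] 20.02 z 0.1
[[ 0.969  0.247  0.   ]
 [ 0.247 -0.969 -0.   ]
 [ 0.     0.    -1.   ]] [-0.4947937  -0.58217885 -0.222558  ]
```

View pics/crop.png

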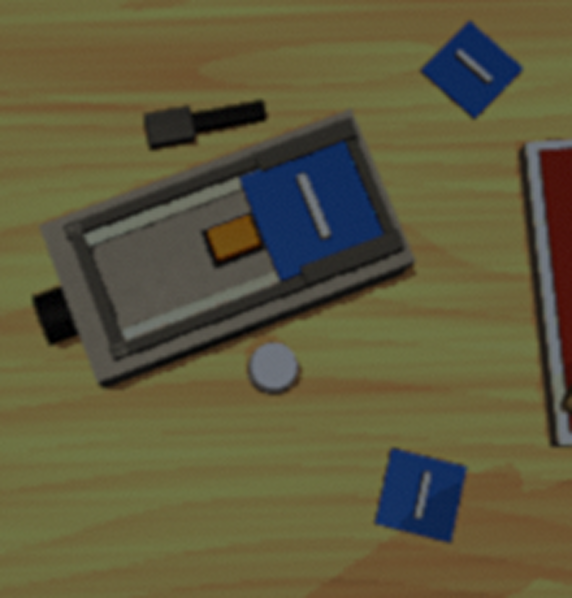

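The crop confirms it: the lid on the box measures 100 x 101 mm, and the loose ones are visibly smaller. The box axis points at 109.3°. I'll turn 5° so that tool -y lies along box +x, shut the fingers, and go above the tab.

Emit:
move_arm([
  [[0,0,0,-1],[1,-0.7,0,0],[1,-0.7,0,0],[1,-0.7,0,0],[1,-0.7,0,0],[1,-0.7,0,0],[1,-0.7,0,0],[1,-0.7,0,0]],
], fingers=1)

```text
time: 1.7
ee_pos: [0.2799, -0.4314, 0.2485]
tcp_rot: [3.097, 0.527, 0.001]
wrist_force: [-0.2, 0.5, -0.1]
finger_gap: -0.0002
finger_force: 0.0
```

Emit:
move_arm([
  [[1,-0.7,0,0],[1,-0.7,0,0],[1,-0.7,0,0],[1,-0.7,0,0],[1,-0.7,0,0],[1,-0.7,0,0],[1,-0.7,0,0],[1,-0.7,0,0]],
])

```text
time: 2.7
ee_pos: [0.4223, -0.2331, 0.2485]
tcp_rot: [3.097, 0.527, 0.001]
wrist_force: [0.8, -0.4, 0.7]
finger_gap: -0.0002
finger_force: 0.0
```

Emit:
move_arm([
  [[1,-0.7,0.2,0],[1,-0.7,0.3,0],[1,-0.7,0.4,0],[1,-0.7,0.4,0],[1,-0.7,0.4,0],[1,-0.7,0.4,0],[0,0,0,0],[0,0,0,0]],
])

```text
time: 3.7
ee_pos: [0.5281, -0.0858, 0.1959]
tcp_rot: [3.097, 0.526, -0.001]
wrist_force: [-0.5, -0.7, 0.3]
finger_gap: 0.0003
finger_force: 0.0
```

Emit:
move_arm([
  [[0.56,-0.43,0,0],[0,0,0.6,0],[0,0,0.6,0],[0,0,0.6,0],[0,0,0.6,0],[0,0,0.3,0],[0,0,0,0],[0,0,0,0]],
])

```text
time: 4.7
ee_pos: [0.5384, -0.0704, 0.1286]
tcp_rot: [3.097, 0.527, 0.001]
wrist_force: [0.3, -0.2, 0.2]
finger_gap: -0.0
finger_force: 0.0
```

```bash
python3 - <<'E'
from h import *
s=r.observe();print(s['ee_pos'],s['wrist_force'])
p,d=r.camera('side');cv2.imwrite('pics/s1.png',cv2.resize(p[150:320,240:420,::-1],None,fx=3.3,fy=3.3,interpolation=cv2.INTER_CUBIC))
E
```

```text
[ 0.53843182 -0.07044121  0.12863186] [ 0.32917851 -0.15023066  0.17671276]
```

View pics/s1.png

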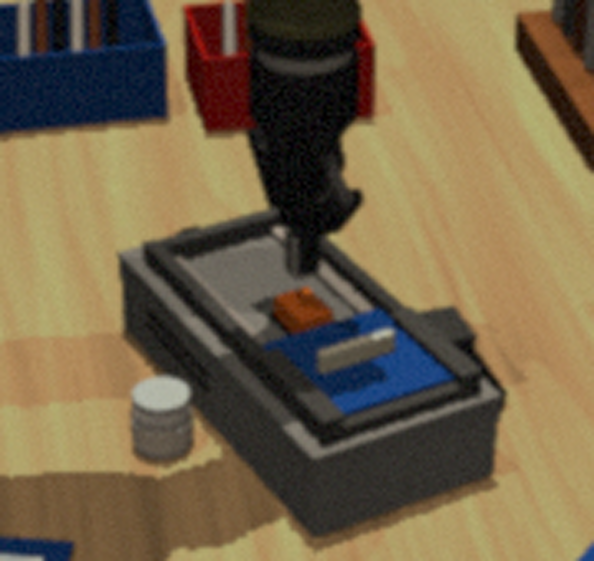

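The shut fingertips (crop ~(302,265)) hang straight above the orange tab (302,308), clear of the lid and the guides. I'll press down slowly.

Emit:
move_arm([
  [[0,0,0.4,0],[0,0,0.4,0],[0,0,0.2,0],[0,0,0.2,0],[0,0,0.1,0],[0,0,0.1,0],[0,0,0,0],[0,0,0,0]],
])

```text
time: 5.75
ee_pos: [0.5387, -0.0704, 0.0932]
tcp_rot: [3.097, 0.527, 0.002]
wrist_force: [0.2, 0.5, -0.9]
finger_gap: 0.0002
finger_force: 0.0
```

Emit:
move_arm([
  [[0,0,0.08,0],[0,0,0.08,0],[0,0,0,0],[0,0,0,0]],
])

```text
time: 6.25
ee_pos: [0.5387, -0.0705, 0.0895]
tcp_rot: [3.097, 0.527, 0.002]
wrist_force: [0.1, -0.7, 4.8]
finger_gap: 0.0
finger_force: 2.3
```

Emit:
move_arm([
  [[0,0,0.06,0],[0,0,0,0],[0,0,0,0]],
])

```text
time: 6.62
ee_pos: [0.5387, -0.0705, 0.0892]
tcp_rot: [3.096, 0.527, 0.003]
wrist_force: [-2.9, 0.7, 15.8]
finger_gap: -0.0
finger_force: 8.2
```

Emit:
move_arm([
  [[0,0,0.06,0],[0,0,0,0],[0,0,0,0]],
])

```text
time: 7.0
ee_pos: [0.5387, -0.0705, 0.089]
tcp_rot: [3.096, 0.527, 0.004]
wrist_force: [-4.2, 1.5, 28.3]
finger_gap: -0.0003
finger_force: 14.1
```

Hard stop reached: the tip is at about 72 mm and the force rose to 28 N. I'll lift straight up and check the tab depth.

Emit:
move_arm([
  [[0,0,-0.6,0],[0,0,-0.6,0],[0,0,-0.6,0],[0,0,-0.6,0],[0,0.85,0,0],[0,0.85,0,0],[0,0.85,0,0],[0,0.85,0,0]],
])

```text
time: 8.0
ee_pos: [0.5666, -0.1517, 0.1465]
tcp_rot: [3.097, 0.527, 0.0]
wrist_force: [-0.4, -0.7, -0.3]
finger_gap: -0.0001
finger_force: 0.0
```

Emit:
move_arm([
  [[0,0.85,0,0],[0,0,0,0],[0,0,0,0]],
])

```text
time: 8.38
ee_pos: [0.5729, -0.1697, 0.1461]
tcp_rot: [-3.096, -0.528, 0.001]
wrist_force: [-0.2, 0.7, -0.2]
finger_gap: 0.0001
finger_force: 0.0
```

```bash
python3 - <<'E'
from h import *
for n in ('side','top'):
    p,d=r.camera(n);print(n)
    for q in ('tab_top','lid_rib'): print(q,[(np.round(o['at'],4).tolist(),round(o['conf'],2)) for o in r.mark_of(n,q)][:4])
    if n=='side':cv2.imwrite('pics/s2.png',cv2.resize(p[150:320,240:420,::-1],None,fx=3.3,fy=3.3,interpolation=cv2.INTER_CUBIC))
s=r.observe();rel=np.array(s['ee_pos'])[:2]-[.537,-.068];u=np.array([-.331,.944]);print(s['ee_pos'],s['wrist_force'],'box x,y',rel@u,rel@[-u[1],u[0]])
E
```

```text
side
tab_top [([0.54, -0.0731, 0.0725], 0.54)]
lid_rib [([0.3158, -0.2359, 0.0122], 0.84), ([0.714, -0.3042, 0.0159], 0.7), ([0.563, -0.1457, 0.0978], 0.66)]
top
tab_top [([0.5362, -0.0714, 0.0719], 0.72)]
lid_rib [([0.5617, -0.1408, 0.0974], 0.65), ([0.7104, -0.3097, 0.0164], 0.63)]
[ 0.57319068 -0.16993681  0.14635049] [-0.10164339 -0.00408913  0.07426683] box x,y -0.10820746391979984 -0.0004229218044475055
```

View pics/s2.png

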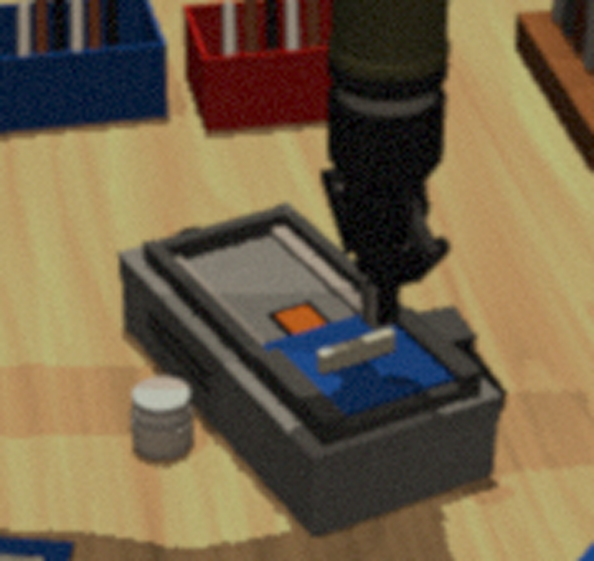

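The tab is flush (orange patch at (300,318), network height 72.5 mm). The hand is behind the rib at box x -108, y 0. I'll lower to 6 mm above the plate, then push along tool -y.

Emit:
move_arm([
  [[0,0,0.5,0],[0,0,0.5,0],[0,0,0.4,0],[0,0,0.2,0],[0,0,0,0],[0,0,0,0]],
])

```text
time: 9.43
ee_pos: [0.5735, -0.1707, 0.1066]
tcp_rot: [3.097, 0.527, 0.001]
wrist_force: [0.5, -0.3, -0.4]
finger_gap: -0.0003
finger_force: 0.0
```

Emit:
move_arm([
  [[0,-0.2,0,0],[0,-0.2,0,0],[0,-0.2,0,0],[0,-0.2,0,0],[0,-0.2,0,0],[0,-0.2,0,0],[0,-0.2,0,0],[0,-0.2,0,0]],
])

```text
time: 10.42
ee_pos: [0.56, -0.1328, 0.1064]
tcp_rot: [3.097, 0.527, 0.0]
wrist_force: [-0.2, -0.8, 0.9]
finger_gap: 0.0001
finger_force: 0.9
```

Emit:
move_arm([
  [[0,-0.25,0,0],[0,-0.3,0,0],[0,-0.3,0,0],[0,-0.3,0,0],[0,-0.3,0,0],[0,-0.3,0,0],[0,-0.3,0,0],[0,-0.3,0,0]],
])

```text
time: 11.42
ee_pos: [0.5405, -0.077, 0.1063]
tcp_rot: [3.097, 0.527, 0.0]
wrist_force: [1.1, -1.2, 1.9]
finger_gap: 0.0004
finger_force: 1.3
```

```bash
python3 - <<'E'
from h import *
p,d=r.camera('side')
u=np.array([-.331,.944]);b=np.array([.537,-.068])
for q in ('tab_top','lid_rib'): print(q,[(np.round(o['at'],4).tolist(),round(o['conf'],2),((np.array(o['at'])[:2]-b)@u).round(4)) for o in r.mark_of('side',q)][:4])
cv2.imwrite('pics/s3.png',cv2.resize(p[150:320,240:420,::-1],None,fx=3.3,fy=3.3,interpolation=cv2.INTER_CUBIC))
s=r.observe();print(s['ee_pos'],s['wrist_force'],(s['ee_pos'][:2]-b)@u,(s['ee_pos'][:2]-b)@[-u[1],u[0]])
E
```

```text
tab_top []
lid_rib [([0.3157, -0.2374, 0.0151], 0.96, np.float64(-0.0867)), ([0.7172, -0.3054, 0.0167], 0.68, np.float64(-0.2838)), ([0.536, -0.0612, 0.1008], 0.65, np.float64(0.0068))]
[ 0.54007161 -0.07643102  0.10610798] [0.27154918 0.0309799  0.62233743] -0.008975582946272109 -0.00010893615953888754
```

View pics/s3.png

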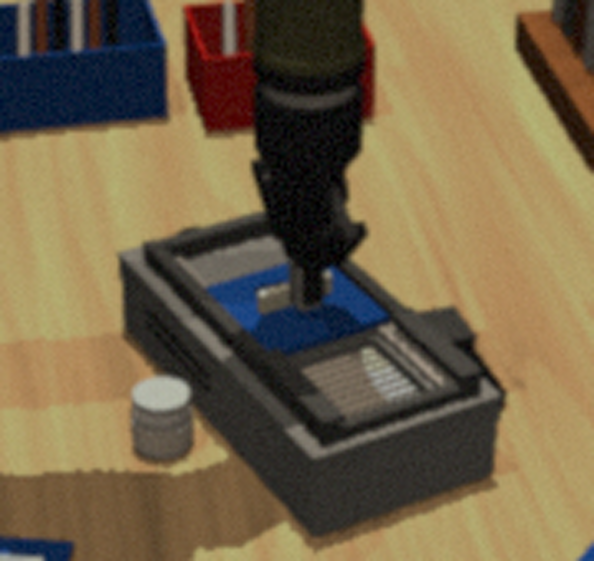

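The lid is sliding flat with the rib against the fingers (crop (300,290)), and the filter is uncovered. About 60 mm remain.

Emit:
move_arm([
  [[0,-0.25,0,0],[0,-0.3,0,0],[0,-0.3,0,0],[0,-0.3,0,0],[0,-0.3,0,0],[0,-0.25,0,0],[0,-0.2,0,0],[0,-0.15,0,0]],
])

```text
time: 12.58
ee_pos: [0.5236, -0.0288, 0.1063]
tcp_rot: [3.097, 0.527, 0.0]
wrist_force: [0.6, -0.2, -0.4]
finger_gap: 0.0
finger_force: 0.3
```

Emit:
move_arm([
  [[0,-0.1,0,0],[0,-0.1,0,0],[0,-0.1,0,0],[0,0,0,0]],
])

```text
time: 13.08
ee_pos: [0.5211, -0.0217, 0.1063]
tcp_rot: [-3.097, -0.527, 0.0]
wrist_force: [1.0, -0.2, 0.4]
finger_gap: -0.0
finger_force: 0.0
```

Box x is now about 49. I'll creep to the stop.

Emit:
move_arm([
  [[0,-0.06,0,0],[0,-0.06,0,0],[0,0,0,0],[0,0,0,0]],
])

```text
time: 13.58
ee_pos: [0.5205, -0.0203, 0.1064]
tcp_rot: [3.096, 0.525, 0.001]
wrist_force: [1.8, -4.8, -0.3]
finger_gap: 0.0002
finger_force: 2.6
```

Emit:
move_arm([
  [[0,-0.06,0,0],[0,-0.06,0,0],[0,0,0,0],[0,0,0,0]],
])

```text
time: 14.08
ee_pos: [0.5203, -0.0199, 0.1068]
tcp_rot: [3.094, 0.521, 0.003]
wrist_force: [1.5, -10.6, 2.1]
finger_gap: -0.0002
finger_force: 5.2
```

The lid is stalled against the stop: 10 N and no further travel. I'll back off first, then lift.

Emit:
move_arm([
  [[0,0.2,0,0],[0,0.4,0,0],[0,0.4,0,0],[0,0,-0.5,0],[0,0,-1,0],[0,0,-1,0],[0,0,-1,0],[0,0,-1,0]],
])

```text
time: 15.08
ee_pos: [0.5272, -0.0394, 0.2204]
tcp_rot: [-3.096, -0.528, -0.001]
wrist_force: [-0.1, -0.2, -0.0]
finger_gap: -0.0001
finger_force: 0.0
```

Emit:
move_arm([
  [[0,1,-0.5,0],[0,1,-0.5,0],[0,1,0,0],[0,1,0,0],[0,1,0,0],[0,1,0,0],[0,0,0,0],[0,0,0,0]],
])

```text
time: 16.08
ee_pos: [0.5767, -0.1799, 0.2441]
tcp_rot: [-3.095, -0.529, 0.0]
wrist_force: [0.5, 0.5, -0.8]
finger_gap: 0.0
finger_force: 0.0
```

```bash
python3 - <<'E'
from h import *
u=np.array([-.331,.944]);b=np.array([.537,-.068])
for n in ('side','top'):
    p,d=r.camera(n)
    for q in ('tab_top','lid_rib','filter_lid'): print(n,q,[(np.round(o['at'],4).tolist(),round(o['conf'],2),((np.array(o['at'])[:2]-b)@u).round(4)) for o in r.mark_of(n,q)][:4])
    if n=='side':cv2.imwrite('pics/s4.png',cv2.resize(p[150:320,240:420,::-1],None,fx=3.3,fy=3.3,interpolation=cv2.INTER_CUBIC))
s=r.observe();print(s['ee_pos'],s['wrist_force'],s['qd'].round(3))
E
```

```text
side tab_top [([0.541, -0.0735, 0.072], 0.65, np.float64(-0.0065)), ([0.4503, -0.4561, 0.0348], 0.45, np.float64(-0.3377))]
side lid_rib [([0.5163, -0.0088, 0.1001], 0.92, np.float64(0.0627)), ([0.3149, -0.2377, 0.0167], 0.85, np.float64(-0.0867)), ([0.7182, -0.3058, 0.0153], 0.77, np.float64(-0.2845))]
side filter_lid [([0.7132, -0.3078, -0.0032], 0.96, np.float64(-0.2847)), ([0.5146, -0.002, 0.071], 0.76, np.float64(0.0697)), ([0.3151, -0.2421, -0.0022], 0.58, np.float64(-0.0909))]
top tab_top [([0.5381, -0.0684, 0.073], 0.7, np.float64(-0.0007))]
top lid_rib [([0.513, -0.0017, 0.097], 0.87, np.float64(0.0705))]
top filter_lid [([0.5127, -0.0045, 0.071], 0.64, np.float64(0.068)), ([0.5656, -0.5186, 0.0412], 0.35, np.float64(-0.4348))]
[ 0.57702296 -0.18111573  0.24385245] [ 0.92485667  0.57150502 -1.40744526] [ 0.004  0.001  0.003 -0.003  0.001 -0.002  0.001]
```

View pics/s4.png

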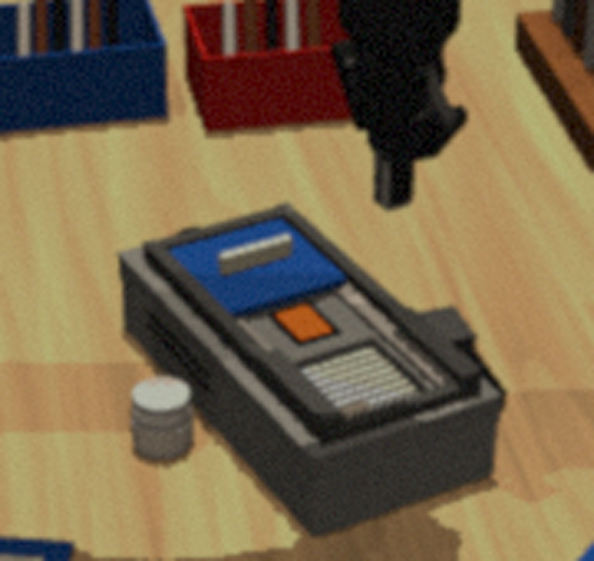

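The lid (crop (255,265)) lies flat against the end stop at box x of about 67 mm. The tab (303,322) is in, the filter is open, and the hand is clear.

```bash
python3 -c "
from h import *
print(r.sign_off())"
```

```text
the job is handed in; nothing more can be done
None
```

I pressed the snap tab fully in, pushed the blue lid off its seat until it was up against the end stop, and handed the job in at about 16 s with the hand clear of everything; no verdict came back.

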